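# Shut the tagged coolant valve under the sliding cover

## Robot

A 6-joint arm with a two-finger parallel gripper is mounted at the origin on the work surface. World frame = base frame: x ahead of the robot, y to its left, z up, the work surface at z = 0. Lengths are in m, angles in rad, forces in N, time in s.
With the tool pointing down it reaches from about 0.375 to 0.975 m from the base axis. Payload 3.8 kg.
Tool frame: the origin (TCP) lies midway between the tips of the shut fingers; the grasp point (between the pads) lies 19 mm behind it; z points along the fingers, y is the direction in which the jaws open and shut (so a half turn about z gives the same grasp; the last joint's range is limited). The gripper opens to 85 mm and grips with 20 to 120 N. Pads are 22 mm wide; open, the fingers measure 114 mm over their backs; the gripper's body (76 mm by 85 mm) begins 54 mm behind the grasp point. The pads swing forward as they close: fully open they stand 13 mm farther back than shut.
Start: joints at [1.183, 0.264, 1.604, -0, 1.274, -0.037], TCP at [0.232, 0.634, 0.231] pointing down, gripper open.
Joint ranges: [-2.63, 2.63], [-0.94, 2.18], [0.31, 2.57], [-1.31, 4.45], [0, 2.66], [-2.55, 2.55]. Speed limits (rad/s): [2.57, 2.57, 3.14, 3.14, 3.14, 3.14].

## Interface

Orientations are given as a rotation vector (axis times angle).
In Python, from workcell import bot gives the robot as it stands. The module is installed in compiled form; this text tells all that it offers.
- The arm moves only by the tool play_rows, never from a script. Its argument "series" is a list of rows, each an object with "translation": the shift along the tool's x, y, z in m, a list of three; "spin": the turn about the tool's z in units of 5 degrees (1.0 is 5 degrees). In form: [{"translation": [dx, dy, dz], "spin": spin}, ...]. A call has 1 to 5 rows; each row shifts and turns the commanded pose from where the row before left it, along the tool's axes as they then stand; what a row does not reach is not made up. A row lasts 1/10 s, in which the tool goes at most 50 mm and 8.59 degrees, less where a joint would pass 70% of its speed; a pose out of reach is approached as far as the arm can. A call is refused whole if a number of a shift passes 0.05 or a number of a turn 1, either way. A call with a gripper value outside its range is refused whole. "jaw" is the gripper's target within -1 to 1 (fully open at 1, half-way at 0, shut at -1), set as the call begins (left out, the last holds). The fingers move at their own pace and stop on an object; "force" is the grip in N (left out, the last holds). Time passes only in rows, so rows that do not move let the fingers close. It gives the time, the measured TCP pose, the force and the opening at its end, in the units of the state.
- bot.read_state(): the state, without advancing time (a new reading comes with each control period).
- bot.read_camera(name): name is "scene" or "top" or "wrist"; returns the picture (384x512x3 uint8, blue, green, red); there is no depth.
- bot.get_calibration(name): a dict with "fov_y" (degrees; the focal length in pixels is half the picture's height over the tangent of half this angle, whatever the lens; pixels are square), "cx", "cy" (the principal point, pixels), "R" (3x3) and "t" (3): a world point X has camera coordinates R X + t. Camera axes: x right, y down, z forward; pixel columns grow to the right and rows downward; lengths in m; the calibration is good to about 2 mm. A picture is of the moment at which its call begins: read the wrist's pose just before it. get_calibration takes no time and is no camera call; for the wrist camera it gives the pose at the moment of the call.
- bot.finish_job(): hands the job in, once; it reports no verdict.
The state is a dict: "time": time; "q": joint angles; "joint_vel": joint speeds; "joint_torque": joint torques, N m; "tool_pos": TCP position; "tcp_rot": TCP orientation; "wrist_force": force on the tool from outside, world axes, zero at the start; "torque": the same for the moment, N m; "width": opening from 0.0 (shut) to 1.0 (fully open).
Only numpy, scipy, OpenCV 4.12 (cv2) and the standard library are available. Lean on these libraries where they do the work, as an engineer would, in place of code of your own. Each camera call takes 0.05 s, during which the arm holds its last target. There are 200 camera calls.

## Task

Push the aluminium cover of the coolant valve box aside, all the way along its track until it meets the end stop, without lifting it. Then push the valve lever that ends in a round disc clockwise until it is fully shut, crosswise to its pipe. Leave the plain lever and the things standing around the box as they are.

Things in the scene. Friction and masses are not known exactly. Their poses are not given: they have to be found in the camera images.
- valve_box: Fixed grey steel box, 266 (x) x 292 (y) x 88 mm high; origin at the centre of its underside, z up. -y half: open valve bay; +y half: closed deck, top at z 78 mm. A rim 10 mm higher (inside x -127..127, y -140..140 mm) surrounds both: this recess is the cover's track. Two pipe stubs (x -43 and +51 mm, z 28 mm) stick out 39 mm from its -y wall.
- bay (a point): Centre of the bay's floor, 4 mm above the bench; the axes are the box's. The bay is open inside 236 mm along x and 124 mm along y (box x -118..118, y -132..-8 mm). The two copper pipes run through it along y, at box x -43 and +51 mm; a brass valve sits on each at box y -38 mm, and which valve is on which pipe varies.
- cover_grip (a point): Middle of the cover's handle, a 10 mm round bar 110 mm long along the box's x, its axis 24 mm over the plate. The loose aluminium plate, 250 (x) x 138 (y) x 4 mm, about 0.5 kg, lies in the track, underside 78 mm above the bench. Axes parallel to the box's. Starts over the bay, this point at box y -70 to -58 mm; slides to +y onto the deck and meets the end stop at box y +71 mm.
- disc_pivot (a point): Turning axis of the marked lever, half-way up the lever (64 mm above the bench). The steel lever turns about the vertical; it is 12 mm wide, 8 mm thick (60 to 68 mm above the bench) and has a hub of 22 mm diameter.
- disc_end (a point): Centre of the round disc (26 mm diameter, 8 mm thick) at the end of the marked lever, 56 mm from its pivot, half-way up.
- disc_lever (a joint): Angle of the marked lever (rad): 0 is open, the lever pointing to the box's -y along its pipe; it grows clockwise seen from above to 1.571, fully shut at its stop, pointing to the box's -x. It starts at 0 to 0.25, has friction (about 0.12 N m) and stays where it is left.
- plain_end (a point): Point on the plain lever, 56 mm from its pivot, half-way up. This lever is a straight steel bar, 12 mm wide, ending 65 mm from its pivot, at the same height and turning like the marked one, 94 mm beside it along the box's x. It is to stay as it is.
- plain_lever (a joint): Angle of the plain lever (rad), counted like that of the marked one; starts between 0 and 0.2.
- collar_mid (a point): Centre of a loose steel collar (ring, 64 mm outside, 32 mm inside diameter, 28 mm high) lying flat on the bench; bystander.
- spray_can_mid (a point): Centre, half-way up, of a loose upright spray can, 54 mm diameter, 150 mm high; bystander.
- wrench: Loose steel wrench, 180 mm long along its own x, lying on the bench; origin under its middle; bystander.

How it is judged:
By the outcome, as a careful person would: the job done as asked, in the order asked, and still so for the second after the job is handed in, with the robot touching nothing.
It also fails if it takes over 46 s, if anything falls off the work surface, if the arm or the gripper's body presses on something with over 40 N, if the wrist force passes 120 N, or if a joint passes its speed limit or range.

## Working session

There is one attempt and no reset: what is moved stays moved. The work goes in short steps, Python scripts to look and compute and a tool call to move; the robot and the scene stay as the last step left them, time stands still between calls to the robot, and variables do not carry over. Pictures are saved under pics/ and viewed, about 8 in all and at most 12, crops included, and the job is handed in when it is done.

Besides the shell and the picture viewer there is one more tool, called after "Emit:" by a JSON object that holds its "fn" and its "kwargs". play_rows: Moves the arm, as the interface text tells. Its arguments: {"type":"object","properties":{"series":{"type":"array","items":{"type":"object","properties":{"translation":{"type":"array","items":{"type":"number"}},"spin":{"type":"number"}}}},"jaw":{"type":"number"},"force":{"type":"number"}},"required":["series"]}

```bash
mkdir -p pics
cat > h.py <<'E'
import numpy as np, cv2
from workcell import bot
def cal(n):
    c=bot.get_calibration(n); f=192/np.tan(np.radians(c['fov_y'])/2)
    return f,c['cx'],c['cy'],np.array(c['R']),np.array(c['t'])
def proj(c,X):
    f,cx,cy,R,t=c; p=np.atleast_2d(X)@R.T+t
    return np.c_[cx+f*p[:,0]/p[:,2],cy+f*p[:,1]/p[:,2]]
def unproj(c,uv,z):
    f,cx,cy,R,t=c; uv=np.atleast_2d(np.array(uv,float)); d=np.c_[(uv[:,0]-cx)/f,(uv[:,1]-cy)/f,np.ones(len(uv))]@R
    o=-R.T@t; return o+d*((z-o[2])/d[:,2])[:,None]
E
python3 - <<'E'
from h import *
s=bot.read_state();print(s)
for n in ['top','scene']:
    c=bot.get_calibration(n);print(n,c)
    cv2.imwrite(f'pics/{n}0.png',bot.read_camera(n))
E
```

```text
{'time': 0.0, 'q': array([ 1.18306719e+00,  2.64787256e-01,  1.60540808e+00, -2.53753281e-06,
        1.27370075e+00, -3.69142386e-02]), 'joint_vel': array([ 1.41316025e-04, -1.58457081e-03,  1.50528382e-03, -2.41010133e-04,
       -1.30019144e-03, -4.21551258e-05]), 'joint_torque': array([ 2.40335838e-03, -5.15111625e+01, -3.67323303e+01,  3.38755844e-04,
        1.27607936e-02, -3.83983729e-05]), 'tool_pos': array([0.23170063, 0.63318917, 0.22992065]), 'tcp_rot': array([-0.54815149, -3.09290916,  0.00353723]), 'wrist_force': array([ 0.39098424, -0.33428102, -0.4236483 ]), 'torque': array([ 0.02180791,  0.00098616, -0.00926863]), 'width': 1.0018265426297108}
top {'fov_y': 54.33512676950859, 'cx': 252.69546863158686, 'cy': 191.1087065028771, 'R': array([[ 0.02308927, -0.9995352 , -0.01990633],
       [-0.98854826, -0.01985624, -0.14959299],
       [ 0.1491282 ,  0.02313236, -0.98854725]]), 't': array([0.03706572, 0.6232434 , 0.90977201])}
scene {'fov_y': 52.147705772958155, 'cx': 258.1373322361845, 'cy': 194.9400266978998, 'R': array([[ 0.47835328,  0.8780087 ,  0.01669934],
       [ 0.50842858, -0.26139508, -0.8204712 ],
       [-0.71601572,  0.40096551, -0.57144391]]), 't': array([-0.32964224, -0.24303493,  1.46680769])}
```

View pics/top0.png

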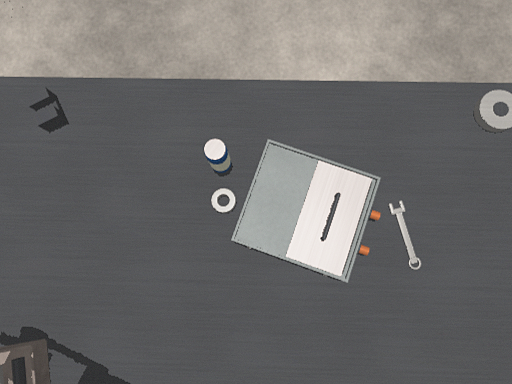

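View pics/scene0.png

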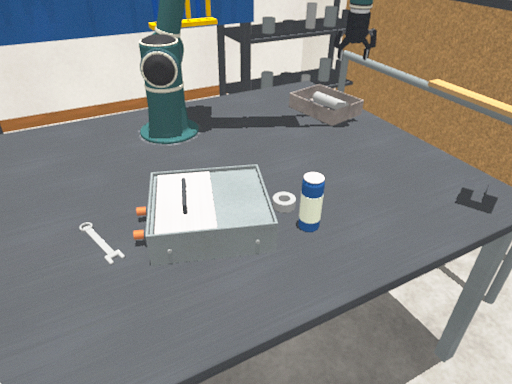

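The top view shows the box with rim corners near (268,140), (380,178), (347,282) and (232,240). The pipes are on the right at about (375,215) and (365,250), and the handle runs from (337,195) to (323,240). The can is at (215,150), the collar at (223,200) and the wrench at (405,235). The scene view agrees: the cover is over the pipe side and the deck is free.

```bash
cat >> h.py <<'E'
from scipy.optimize import least_squares
def T(b,P):
    P=np.atleast_2d(np.array(P,float)); c,s=np.cos(b[2]),np.sin(b[2])
    return np.c_[b[0]+c*P[:,0]-s*P[:,1],b[1]+s*P[:,0]+c*P[:,1],P[:,2]]
def fit(c,P,uv,b0):
    r=least_squares(lambda b:(proj(c,T(b,P))-uv).ravel(),b0); return r.x,np.round(r.fun.reshape(-1,2),1)
E
python3 - <<'E'
from h import *
c=cal('top')
P=[[.133,.146,.088],[.133,-.146,.088],[-.133,-.146,.088],[-.133,.146,.088]]
uv=np.array([[268,140],[380,178],[347,282],[232,240]])
b,r=fit(c,P,uv,[.6,0,-.3]);print(b,r)
h=unproj(c,[[337,195],[323,240]],.106);print(h)
m=h.mean(0)[:2]-b[:2];C,S=np.cos(b[2]),np.sin(b[2]);print('handle in box',[C*m[0]+S*m[1],-S*m[0]+C*m[1]])
print('collar',unproj(c,[[223,200]],.028),'can',unproj(c,[[215,149]],.15))
w=cal('wrist');print('cam pos',-w[3].T@w[4],w[3],w[0])
from scipy.spatial.transform import Rotation as R
print(R.from_rotvec(bot.read_state()['tcp_rot']).as_matrix())
E
```

```text
[ 0.57560015 -0.08171881 -0.32137589] [[-0.2 -0.7]
 [ 0.6 -0.3]
 [ 0.5  0.6]
 [-1.   0.3]]
[[ 0.60809109 -0.15211679  0.106     ]
 [ 0.50086783 -0.11833278  0.106     ]]
handle in box [np.float64(-0.003138296423309553), np.float64(-0.05743800352648969)]
collar [[0.60022943 0.12778304 0.028     ]] can [[0.70401287 0.13802689 0.15      ]]
cam pos [0.16957776 0.65567078 0.37340188] [[ 0.3439018   0.93900238 -0.00246788]
 [ 0.9067663  -0.33141055  0.26065671]
 [ 0.24393939 -0.0918781  -0.9654284 ]] 265.1074389136945
[[-9.39100819e-01  3.43640884e-01 -7.70598313e-04]
 [ 3.43641744e-01  9.39098778e-01 -1.95896009e-03]
 [ 5.04891578e-05 -2.10447077e-03 -9.99997784e-01]]
```

Emit:
{"fn": "play_rows", "kwargs": {"series": [{"translation": [-0.0286,-0.0324,0],"spin": 0},{"translation": [-0.0286,-0.0324,0],"spin": 0},{"translation": [-0.0286,-0.0324,0],"spin": 0},{"translation": [-0.0286,-0.0324,0],"spin": 0},{"translation": [-0.0286,-0.0324,0],"spin": 0}], "jaw": -1, "force": 60}}

```text
time: 0.6
tool_pos: [0.3106, 0.4307, 0.2307]
tcp_rot: [-0.547, -3.093, 0.001]
wrist_force: [1.7, -0.3, 0.3]
width: 0.144
```

Emit:
{"fn": "play_rows", "kwargs": {"series": [{"translation": [-0.0286,-0.0324,0],"spin": 0},{"translation": [-0.0286,-0.0324,0],"spin": 0},{"translation": [-0.0286,-0.0324,0],"spin": 0},{"translation": [-0.0286,-0.0324,0],"spin": 0},{"translation": [-0.0286,-0.0324,0],"spin": 0}]}}

```text
time: 1.1
tool_pos: [0.3892, 0.2296, 0.231]
tcp_rot: [-0.548, -3.093, 0.0]
wrist_force: [0.5, -0.5, 0.1]
width: 0.004
```

Emit:
{"fn": "play_rows", "kwargs": {"series": [{"translation": [-0.0286,-0.0324,0],"spin": 0},{"translation": [-0.0286,-0.0324,0],"spin": 0},{"translation": [-0.0286,-0.0324,0],"spin": 0},{"translation": [-0.0286,-0.0324,0],"spin": 0},{"translation": [-0.0286,-0.0324,0],"spin": 0}]}}

```text
time: 1.6
tool_pos: [0.4678, 0.0283, 0.231]
tcp_rot: [-0.548, -3.093, -0.0]
wrist_force: [0.2, 0.9, 0.1]
width: 0.006
```

Emit:
{"fn": "play_rows", "kwargs": {"series": [{"translation": [-0.0286,-0.0324,0],"spin": 0},{"translation": [-0.0286,-0.0324,0],"spin": 0},{"translation": [-0.0286,-0.0324,0],"spin": 0},{"translation": [-0.0286,-0.0324,0],"spin": 0},{"translation": [-0.0286,-0.0324,0],"spin": -0.35}]}}

```text
time: 2.1
tool_pos: [0.5464, -0.1729, 0.2308]
tcp_rot: [-0.5, -3.101, -0.0]
wrist_force: [-0.0, 0.6, 0.4]
width: -0.002
```

Run:
```python
from h import *
np.save('w1.npy',np.array([0]));c=cal('wrist');im=bot.read_camera('wrist');cv2.imwrite('pics/w1.png',im)
import pickle;pickle.dump(c,open('w1.pkl','wb'));s=bot.read_state();print(s['tool_pos'],s['tcp_rot'],s['width'],s['time'],s['wrist_force'])
P=[[.133,.146,.088],[.133,-.146,.088],[-.133,-.146,.088],[-.133,.146,.088],[.055,-.0574,.106],[-.055,-.0574,.106]]
print(proj(c,T([.5756,-.0817,-.321],P)))
```

```text
[ 0.54875818 -0.17891955  0.2308121 ] [ 0.50053899  3.09874014 -0.00762346] -0.0034101939523103436 2.15 [ 3.65550668 -4.70555409  1.17809332]
[[449.75605661 285.41803846]
 [213.55043189 285.24231644]
 [203.00449586  47.13697704]
 [502.38387799  47.34512439]
 [289.35776499 232.99056113]
 [293.33606569 129.9004991 ]]
```

View pics/w1.png

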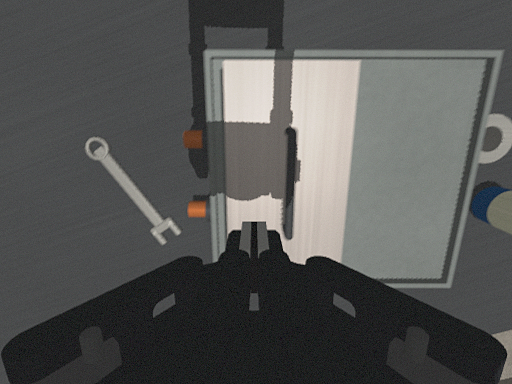

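The wrist view matches the predicted box corners within about 3 px, and the handle is at u≈290, v 128–240. The fingers are on the pipe side of the handle, so I descend there.

Emit:
{"fn": "play_rows", "kwargs": {"series": [{"translation": [0,0,0],"spin": 0},{"translation": [0,0,0.045],"spin": 0},{"translation": [0,0,0.045],"spin": 0},{"translation": [0,0,0.03],"spin": 0},{"translation": [0,0,0.016],"spin": 0}]}}

```text
time: 2.65
tool_pos: [0.5434, -0.169, 0.0915]
tcp_rot: [-0.499, -3.095, -0.002]
wrist_force: [-0.5, 0.6, 0.1]
width: 0.003
```

Emit:
{"fn": "play_rows", "kwargs": {"series": [{"translation": [0,0,0],"spin": 0},{"translation": [0,0.005,0],"spin": 0},{"translation": [0,0.005,0],"spin": 0},{"translation": [0,0.005,0],"spin": 0},{"translation": [0,0.005,0],"spin": 0}]}}

```text
time: 3.15
tool_pos: [0.554, -0.1523, 0.097]
tcp_rot: [0.5, 3.099, -0.002]
wrist_force: [-1.6, -4.4, 3.1]
width: 0.001
```

```bash
cat >> h.py <<'E'
from scipy.spatial.transform import Rotation as Ro
def tb(b=(.5756,-.0817,-.321)):
    s=bot.read_state();R=Ro.from_rotvec(s['tcp_rot']).as_matrix();p=s['tool_pos'];m=p[:2]-np.array(b[:2]);C,S=np.cos(b[2]),np.sin(b[2])
    print('t',s['time'],'box xyz',np.round([C*m[0]+S*m[1],-S*m[0]+C*m[1],p[2]],4),'yaw err deg',np.degrees(np.arctan2(R[1,1],R[0,1])-np.pi/2-b[2]),'F',s['wrist_force'].round(1),'q6',s['q'][5].round(2))
E
python3 -c "
from h import *
tb()"
```

```text
t 3.15 box xyz [ 0.0018 -0.0738  0.097 ] yaw err deg 0.07220182895278794 F [-1.6 -4.4  3.1] q6 -1.56
```

Emit:
{"fn": "play_rows", "kwargs": {"series": [{"translation": [0,0.01,0],"spin": 0},{"translation": [0,0.012,0],"spin": 0},{"translation": [0,0.012,0],"spin": 0},{"translation": [0,0.012,0],"spin": 0},{"translation": [0,0.012,0],"spin": 0}]}}

```text
time: 3.65
tool_pos: [0.572, -0.0983, 0.097]
tcp_rot: [0.5, 3.099, -0.004]
wrist_force: [-1.7, -6.0, 4.9]
width: 0.0
```

Emit:
{"fn": "play_rows", "kwargs": {"series": [{"translation": [0,0.012,0],"spin": 0},{"translation": [0,0.012,0],"spin": 0},{"translation": [0,0.012,0],"spin": 0},{"translation": [0,0.01,0],"spin": 0},{"translation": [0,0.006,0],"spin": 0}]}}

```text
time: 4.15
tool_pos: [0.5884, -0.0486, 0.097]
tcp_rot: [0.499, 3.099, -0.004]
wrist_force: [-2.1, -6.2, 5.8]
width: 0.002
```

```bash
python3 -c "
from h import *
tb()"
```

```text
t 4.15 box xyz [0.0017 0.0355 0.097 ] yaw err deg 0.10775333434070142 F [-2.1 -6.2  5.8] q6 -1.37
```

Emit:
{"fn": "play_rows", "kwargs": {"series": [{"translation": [0,0.005,0],"spin": 0},{"translation": [0,0.005,0],"spin": 0},{"translation": [0,0.004,0],"spin": 0},{"translation": [0,0.003,0],"spin": 0}]}}

```text
time: 4.55
tool_pos: [0.5936, -0.033, 0.097]
tcp_rot: [0.499, 3.099, -0.004]
wrist_force: [-2.3, -6.2, 5.4]
width: 0.001
```

Emit:
{"fn": "play_rows", "kwargs": {"series": [{"translation": [0,0.002,0],"spin": 0},{"translation": [0,0.002,0],"spin": 0}]}}

```text
time: 4.75
tool_pos: [0.5948, -0.0294, 0.097]
tcp_rot: [0.5, 3.099, -0.004]
wrist_force: [-3.7, -9.4, 6.2]
width: -0.0
```

```bash
python3 -c "
from h import *
tb()"
```

```text
t 4.75 box xyz [0.0017 0.0557 0.097 ] yaw err deg 0.08099017903426964 F [-3.7 -9.4  6.2] q6 -1.34
```

Force is starting to rise where the stop is expected, so I continue in small steps.

Emit:
{"fn": "play_rows", "kwargs": {"series": [{"translation": [0,0.002,0],"spin": 0},{"translation": [0,0.0,0],"spin": 0}]}}

```text
time: 4.95
tool_pos: [0.5947, -0.029, 0.097]
tcp_rot: [0.499, 3.101, -0.009]
wrist_force: [-4.2, -10.9, 6.3]
width: -0.002
```

Emit:
{"fn": "play_rows", "kwargs": {"series": [{"translation": [0,0.002,0],"spin": 0},{"translation": [0,0.0,0],"spin": 0}]}}

```text
time: 5.15
tool_pos: [0.5948, -0.0288, 0.097]
tcp_rot: [0.498, 3.101, -0.013]
wrist_force: [-6.7, -17.9, 7.5]
width: -0.004
```

```bash
python3 -c "
from h import *
tb()"
```

```text
t 5.15 box xyz [0.0015 0.0562 0.097 ] yaw err deg 0.14725172797381755 F [ -6.7 -17.9   7.5] q6 -1.33
```

The cover is at the stop: no motion while the force rose to 19 N. I back off, lift and look into the bay.

Emit:
{"fn": "play_rows", "kwargs": {"series": [{"translation": [0,-0.01,0],"spin": 0},{"translation": [0,-0.012,0],"spin": 0},{"translation": [0,0,-0.04],"spin": 0},{"translation": [0,0,-0.045],"spin": 0},{"translation": [0,0,-0.045],"spin": 0}]}}

```text
time: 5.65
tool_pos: [0.5874, -0.0448, 0.2258]
tcp_rot: [-0.501, -3.099, -0.001]
wrist_force: [1.2, -0.1, -0.2]
width: 0.003
```

Emit:
{"fn": "play_rows", "kwargs": {"series": [{"translation": [-0.01,-0.04,0],"spin": 0},{"translation": [-0.01,-0.04,0],"spin": 0},{"translation": [-0.01,-0.03,0],"spin": 0},{"translation": [0,-0.01,0],"spin": 0},{"translation": [0,0,0],"spin": 0}]}}

```text
time: 6.15
tool_pos: [0.5784, -0.1692, 0.225]
tcp_rot: [-0.505, -3.1, -0.001]
wrist_force: [0.2, 0.1, 0.9]
width: 0.0
```

Run:
```python
from h import *
import pickle
tb()
c=cal('wrist');im=bot.read_camera('wrist');pickle.dump(c,open('w2.pkl','wb'))
cv2.imwrite('pics/w2.png',cv2.resize(im,(768,576),interpolation=cv2.INTER_CUBIC))
```

```text
t 6.15 box xyz [ 0.0303 -0.0822  0.225 ] yaw err deg -0.09738475393168661 F [0.2 0.1 0.9] q6 -1.57
```

View pics/w2.png

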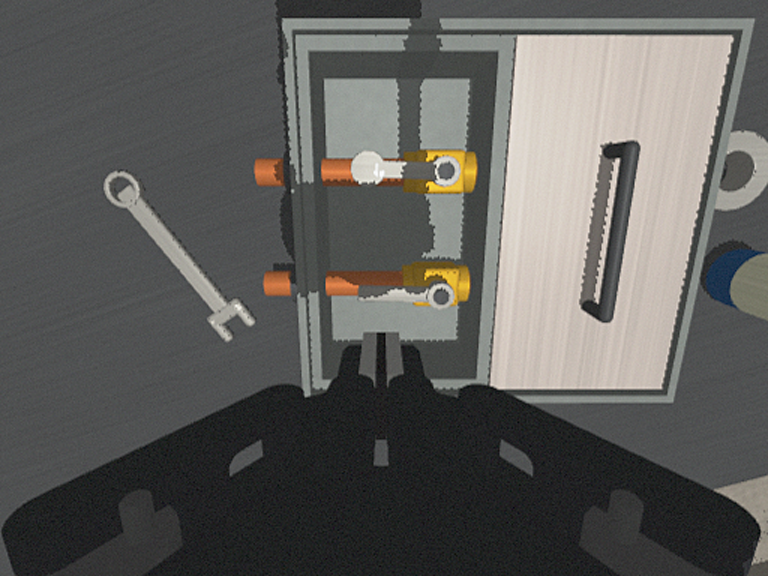

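The wrist view (1.5×) shows the bay open and the cover against the far rim. The disc lever is on the x = -43 pipe, with its hub at (445,171) and disc at (367,168). The plain lever is below it, with its hub at (440,295) and tip near (360,292).

Run:
```python
from h import *
import pickle
c=pickle.load(open('w2.pkl','rb'))
P=[[.133,.146,.088],[-.133,-.146,.088],[-.133,.146,.088]]
b,r=fit(c,P,np.array([[672,402],[283,18],[755,19]])/1.5,[.5756,-.0817,-.321]);print(b,r)
b0=np.array([.5756,-.0817,-.321])
for bb in (b,b0):
    p=unproj(c,np.array([[445,171],[367,168],[440,295],[360,292],[637,145],[607,320]])/1.5,.068);p[4:]=unproj(c,np.array([[630,147],[603,315]])/1.5,.106)
    m=p[:,:2]-bb[:2];C,S=np.cos(bb[2]),np.sin(bb[2]);print(np.c_[C*m[:,0]+S*m[:,1],-S*m[:,0]+C*m[:,1]].round(4))
```

```text
[ 0.57781553 -0.07977974 -0.32515231] [[ 0.1  0. ]
 [-0.2 -0.1]
 [ 0.1  0.1]]
[[-0.0428 -0.0386]
 [-0.0448 -0.0952]
 [ 0.0509 -0.0384]
 [ 0.0486 -0.1013]
 [-0.0567  0.0703]
 [ 0.0541  0.0698]]
[[-0.0415 -0.0359]
 [-0.0436 -0.0925]
 [ 0.0523 -0.0361]
 [ 0.0497 -0.099 ]
 [-0.0549  0.0731]
 [ 0.0559  0.0721]]
```

Emit:
{"fn": "play_rows", "kwargs": {"series": [{"translation": [0.016,0,0],"spin": 0},{"translation": [0.017,0,0],"spin": 0},{"translation": [0,0,0],"spin": 0},{"translation": [0,0,0.04],"spin": 0},{"translation": [0,0,0.04],"spin": 0}]}}

```text
time: 6.7
tool_pos: [0.5503, -0.1573, 0.1467]
tcp_rot: [0.498, 3.096, -0.001]
wrist_force: [1.5, -0.3, -1.6]
width: 0.005
```

Emit:
{"fn": "play_rows", "kwargs": {"series": [{"translation": [0,0,0.02],"spin": 0},{"translation": [0,0,0.0],"spin": 0},{"translation": [0,0,0],"spin": 0}]}}

```text
time: 7.0
tool_pos: [0.5484, -0.1573, 0.1255]
tcp_rot: [0.499, 3.102, 0.0]
wrist_force: [1.0, -0.4, 0.1]
width: -0.001
```

Run:
```python
from h import *
b=(.5778,-.0798,-.325);tb(b)
cv2.imwrite('pics/w3.png',bot.read_camera('wrist'))
```

```text
t 7.0 box xyz [-0.0032 -0.0828  0.1255] yaw err deg 0.3264183088271316 F [ 1.  -0.4  0.1] q6 -1.57
```

View pics/w3.png

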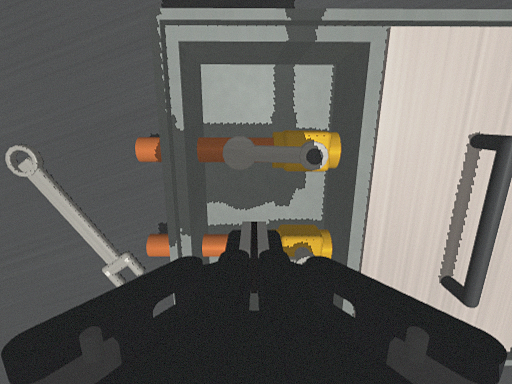

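The fingers are between the two pipes, with the disc at (239,153) and the hub at (315,155) ahead of them. The gap is clear, so I descend.

Emit:
{"fn": "play_rows", "kwargs": {"series": [{"translation": [0,-0.002,0.025],"spin": 0},{"translation": [0,0,0.025],"spin": 0},{"translation": [0,0,0.015],"spin": 0},{"translation": [0,0,0.006],"spin": 0},{"translation": [0,0,0],"spin": 0}]}}

```text
time: 7.55
tool_pos: [0.5473, -0.1598, 0.0544]
tcp_rot: [-0.501, -3.101, -0.0]
wrist_force: [-0.2, 0.9, -0.1]
width: 0.0
```

Emit:
{"fn": "play_rows", "kwargs": {"series": [{"translation": [0.006,0,0],"spin": 0},{"translation": [0.006,0,0],"spin": 0},{"translation": [0.004,0,0],"spin": 0.4},{"translation": [0.001,0,0],"spin": 0}]}}

```text
time: 7.95
tool_pos: [0.531, -0.1544, 0.0553]
tcp_rot: [0.555, 3.09, -0.0]
wrist_force: [-0.3, -0.5, 0.2]
width: 0.004
```

Run:
```python
from h import *
b=(.5778,-.0798,-.325);tb(b)
```

```text
t 7.95 box xyz [-0.0205 -0.0857  0.0553] yaw err deg -1.7358271245637436 F [-0.3 -0.5  0.2] q6 -1.54
```

Emit:
{"fn": "play_rows", "kwargs": {"series": [{"translation": [0.0041,-0.0019,0],"spin": 1},{"translation": [0.0041,-0.0019,0],"spin": 1},{"translation": [0.0041,-0.0019,0],"spin": 1},{"translation": [0.0041,-0.0019,0],"spin": 1},{"translation": [0.0041,-0.0019,0],"spin": 1}]}}

```text
time: 8.45
tool_pos: [0.5099, -0.153, 0.0554]
tcp_rot: [1.213, 2.893, -0.0]
wrist_force: [1.5, -0.9, -1.7]
width: -0.001
```

Run:
```python
from h import *
b=(.5778,-.0798,-.325);tb(b)
th=np.radians(27);print(-.0428-.046*np.sin(th)+.024*np.cos(th),-.0386-.046*np.cos(th)-.024*np.sin(th))
```

```text
t 8.45 box xyz [-0.041  -0.0911  0.0554] yaw err deg -26.8810123931792 F [ 1.5 -0.9 -1.7] q6 -1.11
-0.042299406407498324 -0.09048207210641405
```

Tracking matches the plan and the contact force is light. I continue the arc.

Emit:
{"fn": "play_rows", "kwargs": {"series": [{"translation": [0.0041,-0.0019,0],"spin": 1},{"translation": [0.0041,-0.0019,0],"spin": 1},{"translation": [0.0041,-0.0019,0],"spin": 1},{"translation": [0.0041,-0.0019,0],"spin": 1},{"translation": [0.0041,-0.0019,0],"spin": 1}]}}

```text
time: 8.95
tool_pos: [0.49, -0.1419, 0.0553]
tcp_rot: [1.811, 2.563, -0.001]
wrist_force: [0.5, -3.0, -0.4]
width: 0.001
```

Emit:
{"fn": "play_rows", "kwargs": {"series": [{"translation": [0.0041,-0.0019,0],"spin": 1},{"translation": [0.0041,-0.0019,0],"spin": 1},{"translation": [0.0041,-0.0019,0],"spin": 1},{"translation": [0.0041,-0.0019,0],"spin": 1}]}}

```text
time: 9.35
tool_pos: [0.4786, -0.1274, 0.0552]
tcp_rot: [2.229, 2.211, -0.001]
wrist_force: [-1.8, -2.9, 1.7]
width: -0.002
```

Run:
```python
from h import *
b=(.5778,-.0798,-.325);tb(b)
th=np.radians(72);print(-.0428-.046*np.sin(th)+.024*np.cos(th),-.0386-.046*np.cos(th)-.024*np.sin(th))
cv2.imwrite('pics/w4.png',bot.read_camera('wrist'))
```

```text
t 9.35 box xyz [-0.0788 -0.0768  0.0552] yaw err deg -71.85531617732323 F [-1.8 -2.9  1.7] q6 -0.3
-0.07913219188457832 -0.07564013813233127
```

View pics/w4.png

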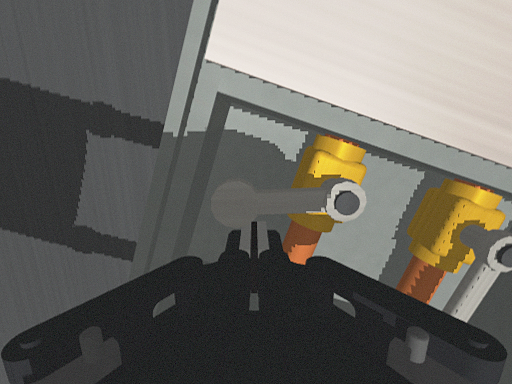

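The lever is turned about 70°: disc at (234,203), hub at (346,203), with the fingers behind the disc. I finish the arc and press to the stop.

Emit:
{"fn": "play_rows", "kwargs": {"series": [{"translation": [0.0041,-0.0019,0],"spin": 1},{"translation": [0.0041,-0.0019,0],"spin": 1},{"translation": [0.0041,-0.0019,0],"spin": 1},{"translation": [0.003,0,0],"spin": 0.6},{"translation": [0,0,0],"spin": 0}]}}

```text
time: 9.9
tool_pos: [0.4747, -0.111, 0.0547]
tcp_rot: [2.545, 1.841, -0.0]
wrist_force: [-0.7, -0.9, 0.1]
width: -0.003
```

Run:
```python
from h import *
b=(.5778,-.0798,-.325);tb(b)
```

```text
t 9.9 box xyz [-0.0877 -0.0625  0.0547] yaw err deg -89.59919521217032 F [-0.7 -0.9  0.1] q6 0.04
```

Emit:
{"fn": "play_rows", "kwargs": {"series": [{"translation": [0.002,0,0],"spin": 0},{"translation": [0.001,0,0],"spin": 0},{"translation": [0,0,0],"spin": 0}]}}

```text
time: 10.2
tool_pos: [0.4754, -0.1092, 0.0545]
tcp_rot: [2.544, 1.842, -0.003]
wrist_force: [-3.4, -6.0, 2.1]
width: 0.005
```

Emit:
{"fn": "play_rows", "kwargs": {"series": [{"translation": [0.002,0,0],"spin": 0},{"translation": [0,0,0],"spin": 0}]}}

```text
time: 10.4
tool_pos: [0.4756, -0.1087, 0.0546]
tcp_rot: [2.541, 1.842, -0.006]
wrist_force: [-5.6, -11.9, 3.2]
width: -0.001
```

Emit:
{"fn": "play_rows", "kwargs": {"series": [{"translation": [0.001,0,0],"spin": 0},{"translation": [0,0,0],"spin": 0}]}}

```text
time: 10.6
tool_pos: [0.4756, -0.1085, 0.0546]
tcp_rot: [2.541, 1.842, -0.008]
wrist_force: [-5.2, -15.0, 3.3]
width: 0.002
```

Run:
```python
from h import *
b=(.5778,-.0798,-.325);tb(b)
```

```text
t 10.6 box xyz [-0.0877 -0.0598  0.0546] yaw err deg -89.48393299288888 F [ -5.2 -15.    3.3] q6 0.05
```

The lever is at its stop: the force rose to 16 N with no motion. I back off, lift and verify.

Emit:
{"fn": "play_rows", "kwargs": {"series": [{"translation": [-0.008,0,0],"spin": 0},{"translation": [-0.008,0,0],"spin": 0},{"translation": [0,0,0],"spin": 0},{"translation": [0,0,-0.03],"spin": 0},{"translation": [0,0,-0.04],"spin": 0}]}}

```text
time: 11.1
tool_pos: [0.4692, -0.1193, 0.1225]
tcp_rot: [-2.543, -1.836, 0.005]
wrist_force: [0.4, -0.1, 0.1]
width: 0.002
```

Emit:
{"fn": "play_rows", "kwargs": {"series": [{"translation": [0,0,-0.045],"spin": 0},{"translation": [0,0,-0.045],"spin": 0},{"translation": [-0.03,0.03,-0.02],"spin": 0},{"translation": [-0.02,0.03,0],"spin": 0},{"translation": [0,0,0],"spin": 0}]}}

```text
time: 11.6
tool_pos: [0.5158, -0.1895, 0.2359]
tcp_rot: [2.545, 1.834, 0.004]
wrist_force: [-0.8, 1.0, 0.6]
width: 0.001
```

Run:
```python
from h import *
import pickle
b=(.5778,-.0798,-.325);tb(b)
c=cal('wrist');pickle.dump(c,open('w5.pkl','wb'));im=bot.read_camera('wrist')
cv2.imwrite('pics/w5.png',cv2.resize(im,(768,576),interpolation=cv2.INTER_CUBIC));cv2.imwrite('pics/top5.png',bot.read_camera('top'))
```

```text
t 11.6 box xyz [-0.0237 -0.1238  0.2359] yaw err deg -89.8162752960011 F [-0.8  1.   0.6] q6 -0.08
```

View pics/w5.png

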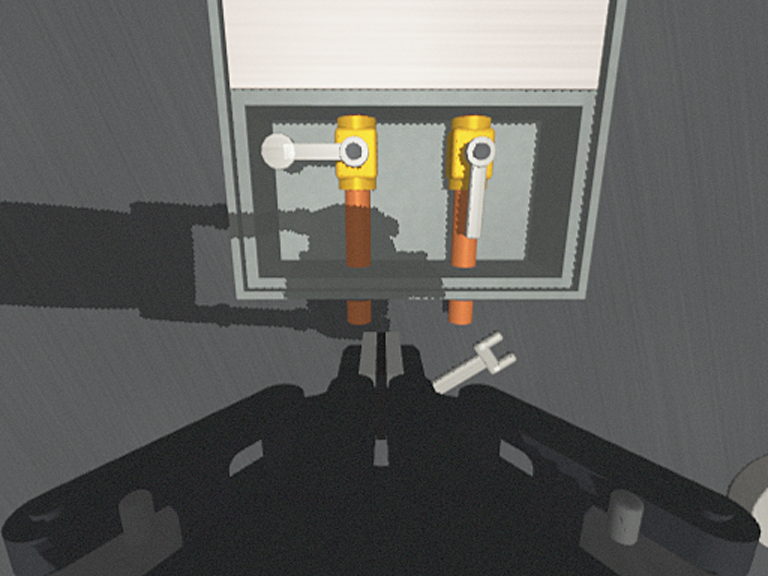

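View pics/top5.png

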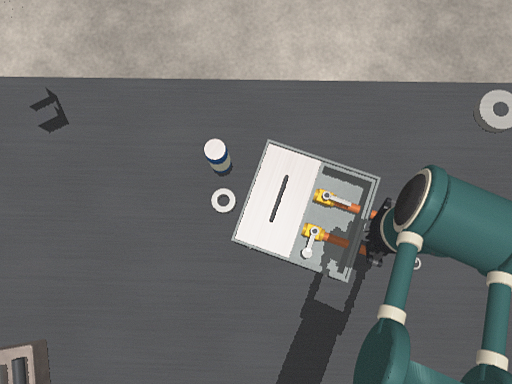

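The wrist view shows the disc lever crosswise (disc (278,151), hub (354,151)) and the plain lever still along its pipe (hub (481,151), tip about (475,232)). The top view shows the cover on the deck, with the handle from about (286,177) to (272,220), and the can and collar where they were. I do one numeric check, then hand in.

Run:
```python
from h import *
import pickle
b=(.5778,-.0798,-.325);C,S=np.cos(b[2]),np.sin(b[2])
def box(p): m=p[:,:2]-b[:2];return np.c_[C*m[:,0]+S*m[:,1],-S*m[:,0]+C*m[:,1]]
c=pickle.load(open('w5.pkl','rb'))
p=box(unproj(c,np.array([[354,151],[278,151],[481,151],[475,232]])/1.5,.068));print(p.round(4))
for i in (0,2): d=p[i+1]-p[i];print('angle',np.arctan2(-d[0],-d[1]).round(3))
print('handle',box(unproj(cal('top'),[[286.5,177],[272,220]],.106)).round(4))
print(bot.finish_job())
```

```text
[[-0.043  -0.0387]
 [-0.0993 -0.0389]
 [ 0.0514 -0.0383]
 [ 0.0508 -0.0985]]
angle 1.567
angle 0.009
handle [[ 0.0525  0.0687]
 [-0.057   0.0669]]
the job is handed in; nothing more can be done
None
```

The cover is against its end stop and the disc lever is fully shut. I handed the job in at about 11.6 s, with the gripper clear of everything.

**Cover:** I slid it along its track with the shut fingers pushing behind the handle, not gripping or lifting it. At the end it stopped moving while the push rose to about 19 N. From the finger position the handle ended at about box y +72 mm. A close picture right after the push gave +70 mm and the final top view +68 mm, against a nominal +71 mm. I put that spread down to reading pixels by hand and the camera calibration.

**Disc lever:** I pushed it clockwise along its arc until it stopped moving, with the push at about 16 N. The last close picture, after I backed off, gave 1.567 rad against 1.571 for fully shut.

**Plain lever and bystanders:** I steered clear of all of them.
- **Plain lever:** it read 0.009 rad at the end and about 0.037 rad before. I put the difference down to hand-picked pixels (a pixel or two) and did not check it further.
- **Can and collar:** they sit in the same place in the first and last top views.
- **Wrench:** it is still lying by the pipe stubs, but the arm partly hid it in the last pictures, so I did not measure it again.

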